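Hold the calibration key of a kitchen scale with a blade tool

ROBOT

A 6-joint arm with a two-finger parallel gripper is mounted at the origin on a cart in front of the work surface, level with it; the furniture and walls round the work are solid. World frame = base frame: x ahead of the robot, y to its left, z up, the work surface at z = 0. Lengths are in mm, angles in rad, forces in N, time in s.
With the tool pointing down it reaches from about 325 to 775 mm from the base axis. Payload 5.5 kg.
Tool frame: the origin (TCP) lies midway between the tips of the shut fingers; the grasp point (between the pads) lies 19 mm behind it (bot.grip_point_offset is the distance from the TCP to the grasp point, in mm); z points along the fingers, y is the line along which they close (so a half turn about z gives the same grasp; the last joint's range is limited). The gripper opens to 85 mm and grips with 20 to 120 N. Pads are 22 mm wide; open, the fingers measure 114 mm over their backs; the gripper's body (76 mm by 85 mm) begins 54 mm behind the grasp point. The pads swing forward as they close: fully open they stand 13 mm farther back than shut.
Start: joints at [1.223, 0.091, 1.231, -0, 1.82, -0.057], TCP at [172.036, 574.822, 231.275] pointing down, gripper open.
Joint ranges: [-2.87, 2.87], [-0.86, 2.18], [0.17, 2.46], [-1.51, 4.65], [0.06, 2.69], [-2.65, 2.65]. Speed limits (rad/s): [2.57, 2.57, 3.01, 3.14, 3.14, 3.14].

INTERFACE

Orientations are given as a 3x3 rotation matrix whose columns are the frame's x, y, z axes.
In Python, from bench import bot, cams gives the robot as it stands (bot), with the cameras (cams).
- The arm moves only by the tool drive_effector, called after "Emit:" as a command line: name --argument value ..., lists and objects as JSON in quotes. Schema: {"type":"object","properties":{"plan":{"type":"array","items":{"type":"array","prefixItems":[{"type":"number"},{"type":"array","items":{"type":"number"},"minItems":3,"maxItems":3},{"type":"array","items":{"type":"number"},"minItems":3,"maxItems":3}],"minItems":3,"maxItems":3},"minItems":1,"maxItems":12},"only":{"type":"string"},"quiet":{"type":"boolean"},"lines":{"type":"string"}},"required":["plan"],"additionalProperties":false}. plan is a list of rows, 1 to 12 of them, each written [opening, [dx, dy, dz], [rx, ry, rz]]: the finger opening in mm, then dx, dy, dz in shares of the most that a row can go, 1 being 62.5 mm, then a rotation vector rx, ry, rz in fractions of the full range, 1 being pi/2 rad; each row shifts and turns the commanded pose from where the row before left it, along the tool's axes as they then stand; what a row does not reach is not made up. A row lasts 1/8 s, in which the tool goes at most 62.5 mm and 0.188 rad, less where a joint would pass 70% of its speed; a pose out of reach is approached as far as the arm can. The fingers move at their own pace and stop on an object; the grip force is fixed at half the most. Time passes only in rows, so rows that do not move let the fingers close. The tool returns the time, the measured TCP pose, the force, the opening and the grip force at its end. only (a regular expression) keeps the lines of the reply that match it, lines (a string "A,B") keeps lines A to B, and quiet returns only ok. No shift or turn number may pass 1 either way. Input that does not fit is refused with a message, and nothing moves.
- bot.read_state(): the state, without advancing time (a new reading comes with each control period).
- cams.snapshot(name): name is "scene" or "top" or "wrist"; returns a dict with "image" (400x640x3 uint8, red, green, blue), "K" (3x3 intrinsics, pixels), "camera_from_world" (4x4, takes a point from world to camera coordinates); the wrist camera has in their place "hand_eye" (4x4, takes a point from camera to tool coordinates, whose origin is the TCP and whose axes are the flange's). Camera axes: x right, y down, z forward; pixel columns grow to the right and rows downward; lengths in mm; the calibration is good to about 2 mm. A picture is of the moment at which its call begins: read the wrist's pose just before it. There is no depth.
- bot.close_job(): hands the job in; it is judged then, once.
The state is a dict: "time": time; "joints": joint angles; "dq": joint speeds; "joint_torque": joint torques, N m; "tcp_pos": TCP position; "tcp_rot": TCP orientation; "ft_force": force on the tool from outside, world axes, zero at the start; "torque": the same for the moment, N m; "width": finger opening in mm; "grip_force": force on a finger pad.
Only numpy, scipy, OpenCV 4.12 (cv2) and the standard library are available. Lean on these libraries where they do the work, as an engineer would, in place of code of your own. Each camera call takes 0.05 s, during which the arm holds its last target. There are 200 camera calls.

TASK

Draw the flat-blade tool from its wooden block and use its blade, not your fingers, to lever the hinged flap at the front of the kitchen scale right up, past upright, so that it stays open. Then, still gripping the tool, stand its blade upright on the middle of the long key under the flap, with the blade's broad edge along the key's pale line, and finish holding it there, keeping the key down with a light push of about 5 N. Never push hard on the key, do not press the round key beside it, and leave the lime, garlic and salt shaker where they are.

Things in the scene. Friction and masses are not known exactly. Their poses are not given: they have to be found in the camera images.
- blade_tool: Loose flat-blade tool, 148 mm, 90 g: steel blade 2.5 mm thick (its x), 12 mm wide (its y), 60 mm long, then a square dark wooden handle 18 x 18 x 88 mm. Origin: middle of the tip edge; z runs from tip to handle (handle at 60 to 148 mm). It stands upright in the block, tip 4 mm above the worktop, axes along the block's; the top 72 mm stick out, to be gripped from above on any two flats.
- tool_block: Fixed light wooden block 70 x 70 x 80 mm with a square pocket in its top for the tool, which is drawn straight up at least 80 mm to come clear. Origin: centre of its underside, on the worktop.
- scale: Fixed white kitchen scale 160 (x) x 180 mm (y), 34 mm high; steel plate behind (top 42 mm), in front a display at the right, the flap at the left. Origin on the worktop, mid-width, 90 mm behind its front wall and 70 mm before its rear; x points to its rear. Under the flap is a well, x -84 to -22, y -8 to +78 mm, floor at z 20, with the long key at (-58, 50) and the round key at (-58, 10).
- flap (a joint): Flap hinge, rad: 0 shut (lying level on the scale), grows as the flap's front edge swings up and over to the rear, stop at 1.9; the flap is light (30 g) and its stiff hinge keeps it at any angle (under 0.5 N at the tab moves it).
- flap_hinge (a point): Middle of the flap's hinge axis, which runs along the scale's y; 36 mm above the worktop, at x = -27, y = 35 mm of the scale. It turns with the flap; when shut its axes are those of the scale.
- flap_tab (a point): Middle of the front edge of the flap's tab, 78 mm from the hinge, 36 mm above the worktop when shut. Flap and tab are 3 mm thick, half of it below this point (underside at 34.5 mm). The tab is 44 mm wide and juts 15 mm out over the scale's front wall, nothing below it but the worktop, so that a blade can go under it from the front.
- long_key: Black oblong spring key in the well, 14 mm (its x) x 30 mm (its y) with a pale line along its y in the middle of its top; axes parallel to the scale's. It sinks 8 mm at most; 1.4 N starts it and 7 N bottoms it (0.7 N per mm). Its origin is the key's middle, 10 mm below its top.
- long_key_top (a point): Middle of the long key's top face, on the pale line: 30 mm above the worktop when not pressed. Moves down with the key.
- round_key: Black round spring key, 16 mm across, in the same well 40 mm to the right of the long key, with the same height and spring. Not to be pressed. Origin 10 mm below its top.
- lime: Bystander: lime, 52 x 43 x 42 mm. Origin under its centre.
- garlic: Bystander: garlic bulb, 56 x 56 x 56 mm. Origin under its centre.
- salt_shaker: Bystander: salt shaker, 44 x 44 x 90 mm. Origin under its centre.

How it is judged:
By the outcome, as a careful person would: the job done as asked, in the order asked, and still so for the second after the job is handed in, while the arm keeps its last pose, push and grip.
It also fails if it takes over 48 s, if anything falls off the work surface, if the arm or the gripper's body presses on something with over 40 N, if the wrist force passes 120 N, or if a joint passes its speed limit or range.

## Working session

There is one attempt and no reset: what is moved stays moved. The work goes in short steps, Python scripts to look and compute and a tool call to move; the robot and the scene stay as the last step left them, time stands still between calls to the robot, and variables do not carry over. Pictures are saved under pics/ and viewed, at most 10 in all, crops included, and the job is handed in when it is done.

```bash
ls; mkdir -p pics; python3 - <<'E'
from bench import bot, cams
import cv2
for n in("scene","top"):
    s=cams.snapshot(n); cv2.imwrite(f"pics/{n}0.png",s["image"][:,:,::-1]); print(n,s["K"].tolist(),s["camera_from_world"].round(4).tolist())
s=bot.read_state();print(s)
w=cams.snapshot("wrist");cv2.imwrite("pics/wrist0.png",w["image"][:,:,::-1]);print(w["K"].tolist(),w["hand_eye"].round(4).tolist())
E
```

```text
bench.py
pics
scene [[506.45679881103194, 0.0, 301.7974485887115], [0.0, 506.45679881103194, 210.11240359939336], [0.0, 0.0, 1.0]] [[0.8383, -0.5452, -0.009, -603.2532], [-0.4093, -0.6183, -0.6709, 203.7476], [0.3602, 0.5661, -0.7415, 1510.7585], [0.0, 0.0, 0.0, 1.0]]
top [[423.9264433459609, 0.0, 320.4782921665866], [0.0, 423.9264433459609, 198.50299373422297], [0.0, 0.0, 1.0]] [[0.0171, -0.9998, 0.0053, -159.5519], [-0.9819, -0.0178, -0.1885, 607.3547], [0.1886, -0.002, -0.9821, 1034.4019], [0.0, 0.0, 0.0, 1.0]]
{'time': 0.1, 'joints': array([ 1.22327930e+00,  9.17777661e-02,  1.23176916e+00,  1.55784941e-05,
        1.81978526e+00, -5.67024788e-02]), 'dq': array([ 2.97547989e-03, -3.16696270e-03, -4.20591127e-03,  7.02491627e-04,
       -4.35707253e-05,  4.79712165e-04]), 'joint_torque': array([ 2.99966945e-03, -4.60219109e+01, -4.19216967e+01, -1.85811268e-05,
        1.06625736e-02,  4.49249171e-06]), 'tcp_pos': array([171.95294559, 574.57267675, 230.26532109]), 'tcp_rot': array([[-9.58011697e-01,  2.86728478e-01, -6.06617261e-04],
       [ 2.86729097e-01,  9.58010317e-01, -1.63040080e-03],
       [ 1.13663257e-04, -1.73587785e-03, -9.99998487e-01]]), 'ft_force': array([-1.20752991,  0.07015103,  0.30633538]), 'torque': array([-0.01394554, -0.03737039,  0.00316207]), 'grip_force': 0.0, 'width': 85.38357424624562}
[[341.9356007764778, 0.0, 318.42476156847255], [0.0, 341.9356007764778, 201.85496576121983], [0.0, 0.0, 1.0]] [[-0.0009, -0.9507, -0.31, 78.8879], [1.0, -0.0009, -0.0003, 1.3219], [-0.0, -0.31, 0.9507, -141.234], [0.0, 0.0, 0.0, 1.0]]
```

View pics/scene0.png

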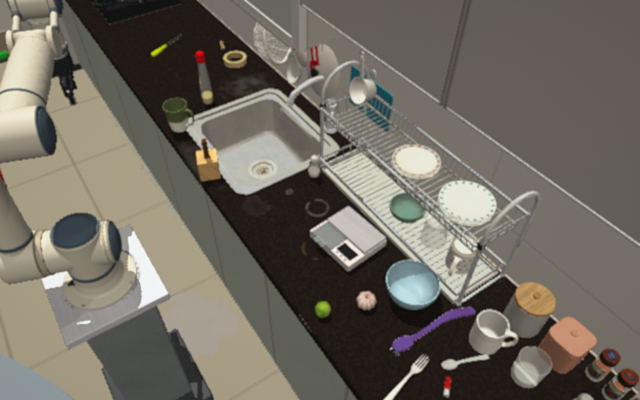

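View pics/top0.png

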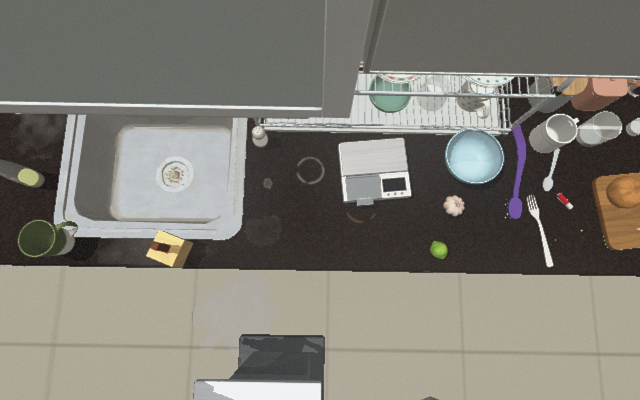

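The scene view shows the block with the tool at about (207,163) and the scale at (348,238). The top view shows the block at (170,250), the scale at (375,172) and its grey flap at (362,190). The salt shaker stands beside the sink, with the garlic and lime to the right of the scale. I'll enlarge both areas.

```bash
python3 - <<'E'
import cv2,numpy as np
t=cv2.imread("pics/top0.png");s=cv2.imread("pics/scene0.png")
f=lambda im,x,y,w,h:cv2.resize(im[y:y+h,x:x+w],(400,300),interpolation=cv2.INTER_CUBIC)
cv2.imwrite("pics/crop1.png",np.vstack([np.hstack([f(t,330,130,100,75),f(t,140,225,60,45)]),np.hstack([f(s,300,200,100,75),f(s,180,135,60,45)])]))
E
```

```text
(no output)
```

View pics/crop1.png

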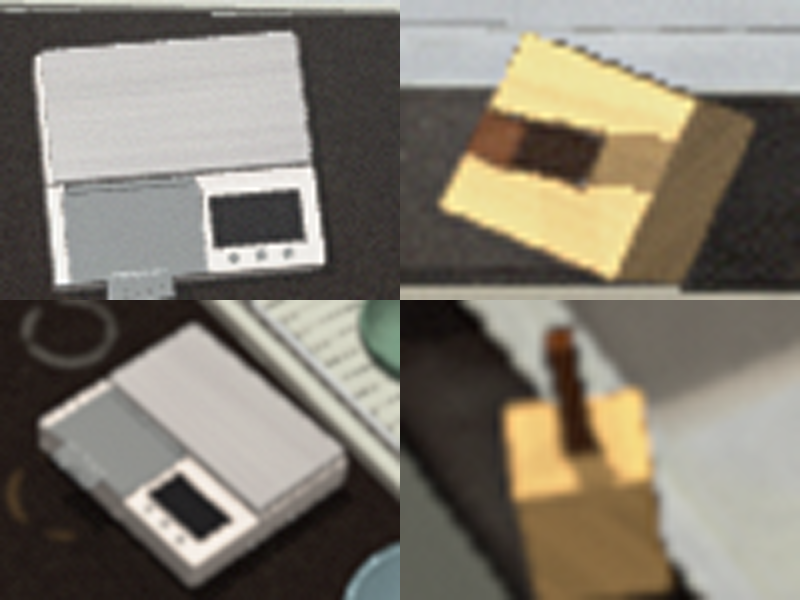

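Enlarged, the top view (upper row) shows the block's four top corners, the dark handle and its reddish end face, and the flap with its tab at the left front of the scale. The scene view (lower row) shows the same features. Next I'll compute first positions from these.

```bash
cat > h.py <<'E'
import numpy as np
from bench import bot, cams
def cam(n):
    st=bot.read_state(); s=cams.snapshot(n)
    if n=="wrist":
        T=np.eye(4);T[:3,:3]=st["tcp_rot"];T[:3,3]=st["tcp_pos"];M=np.linalg.inv(T@s["hand_eye"])
    else: M=np.array(s["camera_from_world"])
    return s["image"],np.array(s["K"]),M
def ray(K,M,p):
    R=M[:3,:3];return -R.T@M[:3,3],R.T@np.linalg.solve(K,[p[0],p[1],1.])
def plane(K,M,p,z):
    c,d=ray(K,M,p);return c+d*(z-c[2])/d[2]
def tri(rs):
    A=0;b=0
    for c,d in rs:
        d=d/np.linalg.norm(d);P=np.eye(3)-np.outer(d,d);A=A+P;b=b+P@c
    x=np.linalg.solve(A,b);return x,[round(float(np.linalg.norm((np.eye(3)-np.outer(d,d)/(d@d))@(x-c))),1) for c,d in rs]
def proj(K,M,X):
    q=K@(M[:3,:3]@np.asarray(X,float)+M[:3,3]);return q[:2]/q[2]
E
python3 - <<'E'
from h import *
np.set_printoptions(precision=1,suppress=True)
_,Kt,Mt=cam("top");_,Ks,Ms=cam("scene")
tb=lambda u,v:(140+(u-400)/6.667,225+v/6.667); ts=lambda u,v:(330+u/4,130+v/4)
sb=lambda u,v:(180+(u-400)/6.667,135+(v-300)/6.667); ss=lambda u,v:(300+u/4,200+(v-300)/4)
C=[plane(Kt,Mt,tb(*p),80) for p in[(525,33),(695,100),(615,280),(440,207)]];print(np.array(C),np.mean(C,0))
for k in range(4):e=C[(k+1)%4]-C[k];print("edge",np.linalg.norm(e),np.degrees(np.arctan2(e[1],e[0])))
print("tooltop",tri([ray(Kt,Mt,tb(494,139)),ray(Ks,Ms,sb(559,338))]))
print("block top corner right/back",tri([ray(Kt,Mt,tb(695,100)),ray(Ks,Ms,sb(655,478))]), tri([ray(Kt,Mt,tb(615,280)),ray(Ks,Ms,sb(512,497))]),tri([ray(Kt,Mt,tb(525,33)),ray(Ks,Ms,sb(640,393))]))
fl,fr=plane(Kt,Mt,ts(55,286),34),plane(Kt,Mt,ts(325,264),34)
rl,rr=plane(Kt,Mt,ts(36,55),42),plane(Kt,Mt,ts(298,32),42)
print(fl,fr,rl,rr)
for a,b in((fr,fl),(rr,rl),(fl,rl),(fr,rr)):e=b-a;print(np.linalg.norm(e[:2]),np.degrees(np.arctan2(e[1],e[0])))
print("tri fr",tri([ray(Kt,Mt,ts(325,264)),ray(Ks,Ms,ss(192,583))]),"rr",tri([ray(Kt,Mt,ts(298,32)),ray(Ks,Ms,ss(345,455))]),"rl",tri([ray(Kt,Mt,ts(36,55)),ray(Ks,Ms,ss(192,322))]))
E
```

```text
[[519.1 251.6  80. ]
 [495.2 186.4  80. ]
 [428.8 210.6  80. ]
 [454.3 277.1  80. ]] [474.4 231.4  80. ]
edge 69.38242991579399 -110.07216698072502
edge 70.65851794068712 160.00405019108135
edge 71.214417329778 69.09553386439903
edge 69.64550743928139 -21.495941049589092
tooltop (array([476.7, 233.1, 146.3]), [2.1, 2.1])
block top corner right/back (array([497.4, 187.2,  75.3]), [1.9, 1.9]) (array([429.6, 210.7,  78.9]), [0.8, 0.8]) (array([521.6, 253.3,  73.5]), [2.0, 2.0])
[ 607.8 -210.3   34. ] [ 625.8 -388.5   34. ] [ 763.7 -196.    42. ] [ 783.2 -372.3   42. ]
179.13775884795055 95.76629748719297
177.33381388990364 96.31103359442203
156.5263316508899 5.232205605884733
158.20588968708861 5.894101980339323
tri fr (array([ 629.1, -392.7,   13.6]), [0.8, 0.8]) rr (array([ 785.6, -373.5,   37.2]), [0.7, 0.7]) rl (array([ 768. , -197.2,   37.6]), [2.9, 2.9])
```

The block's top measures 70 mm square with yaw about -20.6° (mod 90). The scale comes out at 179 x 157 mm with yaw about 5.8°. The heights agree with the text to within the calibration. I'll move above the block and look with the wrist camera.

Careful with the scale: shifts go in shares of 62.5 mm and turns go in shares of pi/2 rad. That gives: -38.8 mm is -0.6208, -24.2 mm is -0.3872, 0.068 rad / 1.5708 = 0.0433.

Emit:
drive_effector --plan '[[85,[-0.6208,-0.3872,-0.048],[0,0,0]],[85,[-0.6208,-0.3872,-0.048],[0,0,0]],[85,[-0.6208,-0.3872,-0.048],[0,0,0]],[85,[-0.6208,-0.3872,-0.048],[0,0,0]],[85,[-0.6208,-0.3872,-0.048],[0,0,0]],[85,[-0.6208,-0.3872,-0.048],[0,0,0]],[85,[-0.6208,-0.3872,-0.048],[0,0,0]],[85,[-0.6208,-0.3872,-0.048],[0,0,0]],[85,[-0.6208,-0.3872,-0.048],[0,0,0]],[85,[-0.6208,-0.3872,-0.048],[0,0,0.0433]],[85,[0,0,0],[0,0,0]],[85,[0,0,0],[0,0,0]]]'

```text
time: 1.75
tcp_pos: [474.1, 231.9, 261.1]
tcp_rot: [[-0.936, 0.351, -0.001], [0.351, 0.936, 0.0], [0.001, 0.0, -1.0]]
ft_force: [-0.3, 0.0, 0.5]
width: 85.4
grip_force: 0.0
```

```bash
python3 - <<'E'
from h import *; import cv2,pickle
im,K,M=cam("wrist");cv2.imwrite("pics/w1.png",im[:,:,::-1]);pickle.dump((K,M),open("w1.pkl","wb"))
print(bot.read_state()["tcp_rot"].round(3).tolist())
E
```

```text
[[-0.937, 0.35, -0.0], [0.35, 0.937, 0.0], [0.0, 0.0, -1.0]]
```

View pics/w1.png

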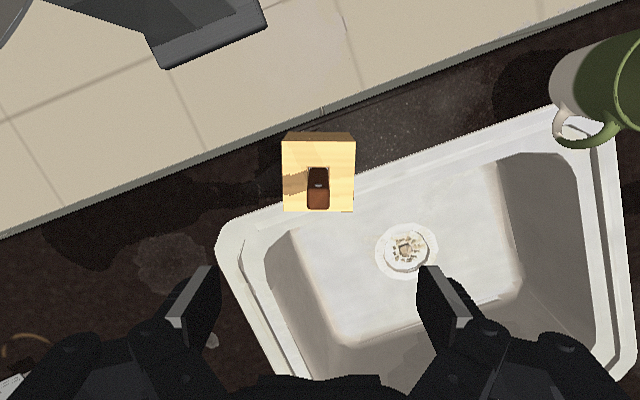

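The wrist view shows the block square to the image at about (282-356, 141-211). The handle's top face is at about (307-329, 187-209) and its dark near side runs up to row 168. I'll measure these and cross-check the heights.

```bash
python3 - <<'E'
from h import *; import cv2,pickle
np.set_printoptions(precision=1,suppress=True)
K,M=pickle.load(open("w1.pkl","rb"))
im=cv2.imread("pics/w1.png");h=cv2.cvtColor(im,cv2.COLOR_BGR2HSV)[130:215,270:370]
m=((h[...,0]>15)&(h[...,0]<32)&(h[...,1]>60)&(h[...,2]>190)).astype(np.uint8)
c=max(cv2.findContours(m,0,2)[0],key=cv2.contourArea);r=cv2.minAreaRect(c);B=cv2.boxPoints(r)+[270,130]
print(B,r[2]);P=np.array([plane(K,M,b,80) for b in B]);print(P,P.mean(0));
for k in range(4):e=P[(k+1)%4]-P[k];print(np.linalg.norm(e),np.degrees(np.arctan2(e[1],e[0])))
g=im[180:213,300:336,2].astype(int);print(g[:, 18]);print(g[18])
t=(((h[...,0]<12)|(h[...,0]>170))&(h[...,1]>90)&(h[...,2]>60)).astype(np.uint8)
c=max(cv2.findContours(t,0,2)[0],key=cv2.contourArea);r=cv2.minAreaRect(c);print("top face",cv2.boxPoints(r)+[270,130])
w=np.array(r[0])+[270,130];print(w,plane(K,M,w,152))
_,Kt,Mt=cam("top");_,Ks,Ms=cam("scene")
print(tri([ray(K,M,w),ray(Kt,Mt,(154.1,245.8)),ray(Ks,Ms,(203.85,140.7))]))
E
```

```text
[[281. 141.]
 [355. 141.]
 [355. 211.]
 [281. 211.]] 90.0
[[430.4 212.3  80. ]
 [454.8 277.2  80. ]
 [520.8 254.9  80. ]
 [494.7 185.6  80. ]] [475.2 232.5  80. ]
69.35301091203849 69.40050879772222
69.632679229656 -18.703649192273307
74.01238761531216 -110.60032691490089
69.63334371825086 157.4617837288698
[ 53  52  51  59  69 150 132  64  67 106 117 122 131 136 134 131 135 138
 139 133 137 133 129 125 123 126 123 117  92 159 255 240 205]
[251 250 251 250 251 255 240  52  99 118 130 130 130 126 131 136 132 138
 139 137 134 134 125 126 125 124 124 110 101 138 255 255 252 252 252 252]
top face [[307. 187.]
 [329. 187.]
 [329. 208.]
 [307. 208.]]
[318.  197.5] [473.6 233.2 152. ]
(array([476.2, 232.7, 146.5]), [1.0, 1.7, 2.4])
```

In the tool's units: 30 mm is 0.48, 23 mm is 0.368.

Emit:
drive_effector --plan '[[50,[-0.008,0.0144,0.368],[0,0,0]],[50,[0,0,0.48],[0,0,0]],[50,[0,0,0.48],[0,0,0]],[50,[0,0,0.48],[0,0,0]],[50,[0,0,0.48],[0,0,0]],[50,[0,0,0.32],[0,0,0]],[50,[0,0,0],[0,0,0]],[10,[0,0,0],[0,0,0]],[10,[0,0,0],[0,0,0]],[10,[0,0,0],[0,0,0]],[10,[0,0,0],[0,0,0]],[10,[0,0,0],[0,0,0]]]'

```text
time: 3.4
tcp_pos: [475.8, 232.4, 99.9]
tcp_rot: [[-0.936, 0.351, 0.002], [0.351, 0.936, 0.001], [-0.002, 0.001, -1.0]]
ft_force: [-0.9, -1.8, 5.6]
width: 17.0
grip_force: 59.1
```

In the tool's units: -30 mm is -0.48, -20 mm is -0.32.

Emit:
drive_effector --plan '[[10,[0,0,-0.16],[0,0,0]],[10,[0,0,-0.32],[0,0,0]],[10,[0,0,-0.48],[0,0,0]],[10,[0,0,-0.48],[0,0,0]],[10,[0,0,-0.48],[0,0,0]],[10,[0,0,-0.48],[0,0,0]],[10,[0,0,0],[0,0,0]],[10,[0,0,0],[0,0,0]]]'

```text
time: 4.4
tcp_pos: [475.0, 232.4, 247.8]
tcp_rot: [[-0.936, 0.351, -0.0], [0.351, 0.936, -0.0], [0.0, -0.0, -1.0]]
ft_force: [0.3, 0.1, -1.3]
width: 17.2
grip_force: 58.6
```

```bash
python3 - <<'E'
from h import *; import cv2
a=[cam(n)[0][:,:,::-1] for n in("scene","wrist","top")]
f=lambda im,x,y,w,h:cv2.resize(im[y:y+h,x:x+w],(400,300),interpolation=cv2.INTER_CUBIC)
cv2.imwrite("pics/l1.png",np.hstack([f(a[0],170,90,80,60),f(a[1],220,100,200,150)]))
for n,i in zip("swt",a):cv2.imwrite(f"pics/{n}_l.png",i)
E
```

```text
(no output)
```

View pics/l1.png

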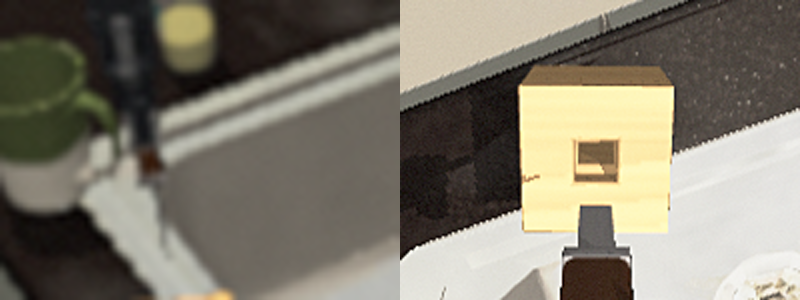

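The tool is out. In the wrist view the blade's broad face (tip at about (318,202)) looks at the camera, so its width lies along the gripper's y. The gripper's y therefore has to line up with the scale's y. I'll move in front of the scale, turn, and look.

In the tool's units: -43.3 mm is -0.6928, -25.3 mm is -0.4048, -0.154 rad / 1.5708 = -0.098.

Emit:
drive_effector --plan '[[10,[-0.4048,-0.6928,0],[0,0,0]],[10,[-0.4048,-0.6928,0],[0,0,0]],[10,[-0.4048,-0.6928,0],[0,0,0]],[10,[-0.4048,-0.6928,0],[0,0,0]],[10,[-0.4048,-0.6928,0],[0,0,0]],[10,[-0.4048,-0.6928,0],[0,0,0]],[10,[-0.4048,-0.6928,0],[0,0,0]],[10,[-0.4048,-0.6928,0],[0,0,0]],[10,[-0.4048,-0.6928,0],[0,0,0]],[10,[-0.4048,-0.6928,0],[0,0,-0.098]],[10,[0,0,0],[0,0,-0.098]],[10,[0,0,0],[0,0,-0.098]]]'

```text
time: 6.05
tcp_pos: [559.6, -262.7, 246.4]
tcp_rot: [[-0.994, -0.107, -0.003], [-0.107, 0.994, 0.002], [0.002, 0.002, -1.0]]
ft_force: [0.3, 0.2, -0.5]
width: 17.1
grip_force: 58.7
```

Emit:
drive_effector --plan '[[10,[0,0,0],[0,0,0]],[10,[0,0,0],[0,0,0]]]'

```text
time: 6.3
tcp_pos: [559.9, -261.6, 247.7]
tcp_rot: [[-0.995, -0.1, -0.001], [-0.1, 0.995, 0.0], [0.001, 0.001, -1.0]]
ft_force: [-0.9, -0.0, -0.1]
width: 17.4
grip_force: 58.7
```

```bash
python3 - <<'E'
from h import *; import cv2,pickle
im,K,M=cam("wrist");cv2.imwrite("pics/w2.png",im[:,:,::-1]);pickle.dump((K,M),open("w2.pkl","wb"))
s=bot.read_state();print(s["time"],s["joints"].round(2),proj(K,M,s["tcp_pos"]+s["tcp_rot"]@[0,0,96]))
E
```

```text
6.35 [-0.49  0.15  1.14 -0.    1.85 -2.16] [317.17607346 203.43893448]
```

View pics/w2.png

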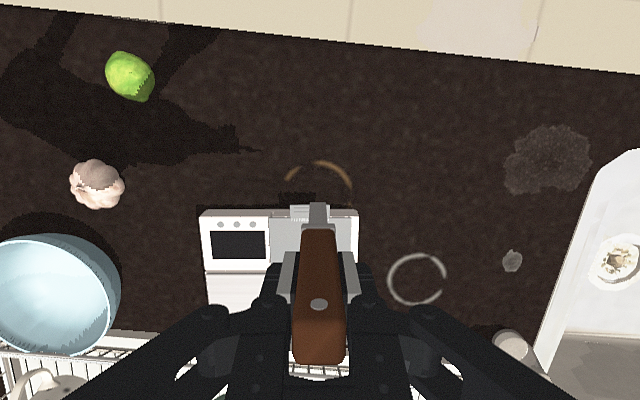

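The wrist view shows the tip where my projection predicts it, at (317,203). The scale's front runs from about (201,212) to (359,210), with the tab at about (290-331, 205-220). I'll enlarge the scale.

```bash
python3 - <<'E'
import cv2
im=cv2.imread("pics/w2.png");cv2.imwrite("pics/w2c.png",cv2.resize(im[190:290,190:370],(792,440),interpolation=cv2.INTER_NEAREST))
E
```

```text
(no output)
```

View pics/w2c.png

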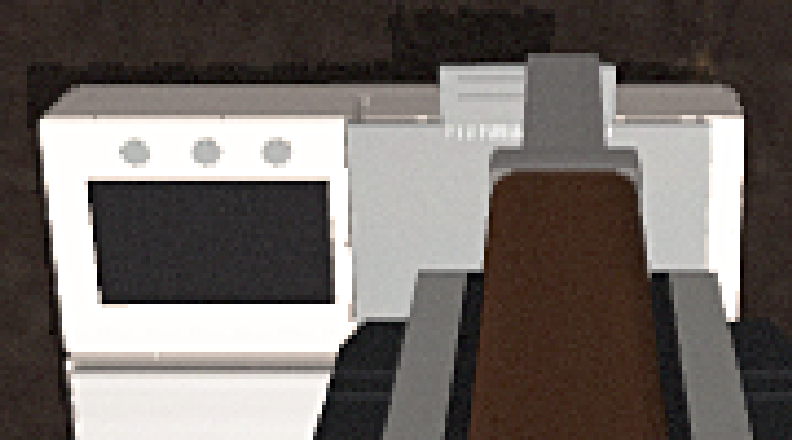

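The crop shows the scale's front top edge from (40,119) to (743,118), the tab's front corners at (440,67) and (617,66), and the blade tip at (526-601,54).

```bash
python3 - <<'E'
from h import *; import pickle
np.set_printoptions(precision=1,suppress=True)
K,M=pickle.load(open("w2.pkl","rb")); _,Kt,Mt=cam("top")
q=lambda u,v:(190+u/4.4,190+v/4.4)
a,b=plane(K,M,q(40,119),34),plane(K,M,q(743,118),34);print(a,b,np.linalg.norm(b-a),np.degrees(np.arctan2(*(b-a)[1::-1])))
ta,tb=plane(K,M,q(440,67),36),plane(K,M,q(617,66),36);print("tab",ta,tb,np.linalg.norm(tb-ta),(ta+tb)/2)
ts=lambda u,v:(330+u/4,130+v/4)
print("fr",tri([ray(K,M,q(40,119)),ray(Kt,Mt,ts(325,264))]),"fl",tri([ray(K,M,q(743,118)),ray(Kt,Mt,ts(55,286))]))
# fuse
al=np.radians(5.8);R=np.array([[np.cos(al),-np.sin(al)],[np.sin(al),np.cos(al)]])
print("tab-frame: origin from front",((a+b)/2)[:2]+R@[90,0],"from tab",((ta+tb)/2)[:2]+R@[105,-35], "from top", np.array([616.8,-299.4])+R@[90,0])
st=bot.read_state();print(st["time"],"tip",st["tcp_pos"]+st["tcp_rot"]@[0,0,96])
E
```

```text
[ 627.4 -386.7   34. ] [ 609.6 -210.6   34. ] 176.94503503047642 95.78561079004416
tab [ 603.  -287.4   36. ] [ 598.4 -243.9   36. ] 43.804483696270594 [ 600.7 -265.6   36. ]
fr (array([ 625.7, -386.8,   36.9]), [1.2, 1.2]) fl (array([ 607.9, -210.6,   36.8]), [0.8, 0.8])
tab-frame: origin from front [ 708.1 -289.6] from tab [ 708.7 -289.9] from top [ 706.3 -290.3]
6.4 tip [ 559.9 -261.6  152.1]
```

In the tool's units: 36 mm is 0.576, 19.8 mm is 0.3168, -0.1745 rad / 1.5708 = -0.1111.

Emit:
drive_effector --plan '[[10,[0.3168,-0.0432,0.576],[0,0,0]],[10,[0.3168,-0.0432,0.576],[0,0,0]],[10,[0.3168,-0.0432,0.576],[0,0,0]],[10,[0,0,0],[0,-0.1111,0]],[10,[0,0,0],[0,-0.1111,0]],[10,[0,0,0],[0,-0.1111,0]],[10,[0,0,0],[0,-0.1111,0]],[10,[0,0,0],[0,-0.1111,0]],[10,[0,0,0],[0,0,0]],[10,[0,0,0],[0,0,0]]]'

```text
time: 7.65
tcp_pos: [518.8, -246.9, 161.3]
tcp_rot: [[-0.675, -0.049, 0.736], [-0.03, 0.999, 0.039], [-0.737, 0.005, -0.676]]
ft_force: [0.5, -0.8, -0.3]
width: 17.4
grip_force: 58.9
```

```bash
cat >> h.py <<'E'
S=np.array([707.7,-290.,0]);al=np.radians(5.8);RS=np.array([[np.cos(al),-np.sin(al),0],[np.sin(al),np.cos(al),0],[0,0,1.]])
def rep(L=96):
    s=bot.read_state();Rt=RS.T@s["tcp_rot"];p=RS.T@(s["tcp_pos"]-S);t=p+Rt@[0,0,L]
    print("t",round(s["time"],2),"tcp",p.round(1),"tip",t.round(1),"F",(RS.T@s["ft_force"]).round(2),"\nR",Rt.round(3).tolist());return p,t,Rt
E
python3 -c "
from h import *
p,t,R=rep()
print((R.T@(np.array([-130,35,18])-t)).round(1), bot.read_state()['joints'].round(2))"
```

```text
t 7.65 tcp [-183.5   62.   161.3] tip [-112.8   58.6   96.5] F [ 0.39 -0.84 -0.3 ] 
R [[-0.674, 0.052, 0.736], [0.039, 0.999, -0.035], [-0.737, 0.005, -0.676]]
[ 68.5 -24.8  41.2] [-0.86 -0.53  2.08  0.71  1.12 -2.64]
```

Joint 6 ran into its limit at -2.65. A half turn of the hand gives the same grip with joint 6 near 0.5, so I'll turn about the tool's axis.

In the tool's units: -20 mm is -0.32, 0.18 rad / 1.5708 = 0.1146.

Emit:
drive_effector --plan '[[10,[0,0,-0.32],[0,0,0.1146]],[10,[0,0,-0.32],[0,0,0.1146]],[10,[0,0,0],[0,0,0.1146]],[10,[0,0,0],[0,0,0.1146]],[10,[0,0,0],[0,0,0.1146]],[10,[0,0,0],[0,0,0.1146]],[10,[0,0,0],[0,0,0.1146]],[10,[0,0,0],[0,0,0.1146]],[10,[0,0,0],[0,0,0.1146]],[10,[0,0,0],[0,0,0.1146]],[10,[0,0,0],[0,0,0.1146]],[10,[0,0,0],[0,0,0.1146]]]'

```text
time: 9.15
tcp_pos: [489.8, -248.9, 188.5]
tcp_rot: [[0.338, 0.587, 0.736], [0.844, -0.536, 0.04], [0.418, 0.607, -0.676]]
ft_force: [-0.8, 0.3, -0.7]
width: 17.2
grip_force: 58.8
```

Emit:
drive_effector --plan '[[10,[0,0,0],[0,0,0.1146]],[10,[0,0,0],[0,0,0.1146]],[10,[0,0,0],[0,0,0.1146]],[10,[0,0,0],[0,0,0.1146]],[10,[0,0,0],[0,0,0.1146]],[10,[0,0,0],[0,0,0.0516]],[10,[0,0,0],[0,0,0]]]'

```text
time: 10.02
tcp_pos: [489.7, -248.7, 188.3]
tcp_rot: [[0.675, 0.05, 0.736], [0.031, -0.999, 0.04], [0.737, -0.004, -0.676]]
ft_force: [-0.1, -0.4, 0.1]
width: 17.3
grip_force: 58.8
```

```bash
python3 -c "
from h import *
from scipy.spatial.transform import Rotation as Ro
p,t,R=rep()
c,s=np.cos(.873),np.sin(.873);D=np.array([[c,0,s],[0,-1,0],[s,0,-c]])
print(Ro.from_matrix(R.T@D).as_rotvec().round(3), bot.read_state()['joints'].round(2))
tcp=np.array([-130,35,18])-D@[0,0,96];print((R.T@(tcp-p)).round(1),(D.T@(tcp-p)).round(1))"
```

```text
t 10.03 tcp [-212.7   63.1  188.3] tip [-142.    59.8  123.5] F [-0.17 -0.38  0.1 ] 
R [[0.674, -0.051, 0.737], [-0.038, -0.999, -0.035], [0.737, -0.004, -0.676]]
[ 0.036  0.044 -0.037] [-0.93 -0.6   2.08  0.71  1.22  0.5 ]
[-72.9  28.1  81.1] [-77.4  28.1  76.8]
```

In the tool's units: -19.4 mm is -0.3104, 19.2 mm is 0.3072, 0.044 rad / 1.5708 = 0.028.

Emit:
drive_effector --plan '[[10,[0,0,0],[0.0229,0.028,-0.0236]],[10,[-0.3104,0.112,0.3072],[0,0,0]],[10,[-0.3104,0.112,0.3072],[0,0,0]],[10,[-0.3104,0.112,0.3072],[0,0,0]],[10,[-0.3104,0.112,0.3072],[0,0,0]],[10,[0,0,0],[0,0,0]],[10,[0,0,0],[0,0,0]]]'

```text
time: 10.9
tcp_pos: [501.6, -275.3, 80.0]
tcp_rot: [[0.638, 0.101, 0.763], [0.064, -0.995, 0.078], [0.767, -0.0, -0.641]]
ft_force: [0.1, 0.4, -0.0]
width: 17.6
grip_force: 58.8
```

```bash
python3 -c "
from h import *
p,t,R=rep();print(bot.read_state()['joints'].round(2))
for q in [(-130,35,18),(-97,35,18),(-97,35,40)]:print((R.T@(np.array(q)-t)).round(1))
im,K,M=cam('scene');import cv2
cv2.imwrite('pics/s3.png',cv2.resize(im[190:300,290:400,::-1],(600,600),interpolation=cv2.INTER_CUBIC))"
```

```text
t 10.9 tcp [-203.5   35.5   80. ] tip [-129.9   35.5   18.5] F [ 0.15  0.35 -0.01] 
R [[0.641, -0.0, 0.767], [-0.0, -1.0, 0.0], [0.767, -0.0, -0.641]]
[-0.98 -0.4   2.16  0.88  1.08  0.17]
[-0.4  0.5  0.2]
[20.7  0.5 25.5]
[37.6  0.5 11.4]
```

View pics/s3.png

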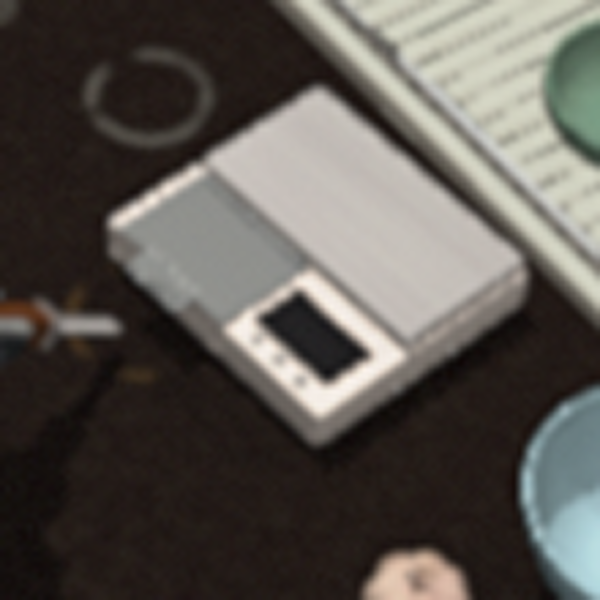

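The scene crop shows the blade tip at about (120,325) of the crop, right in front of the tab at the scale's left front. I'll slide it under and start lifting.

In the tool's units: 8.5 mm is 0.136, 7.4 mm is 0.1184.

Emit:
drive_effector --plan '[[10,[0.112,0,0.136],[0,0,0]],[10,[0.112,0,0.136],[0,0,0]],[10,[0.112,0,0.136],[0,0,0]],[10,[0,0,0],[0,0,0]],[10,[0.1056,0,-0.0672],[0,0,0]],[10,[0.1056,0,-0.0672],[0,0,0]],[10,[0.1184,0,-0.08],[0,0,0]],[10,[0.1184,0,-0.08],[0,0,0]],[10,[0.1328,0,-0.048],[0,0,0]],[10,[0.1328,0,-0.048],[0,0,0]],[10,[0,0,0],[0,0,0]]]'

```text
time: 12.32
tcp_pos: [544.4, -270.9, 129.6]
tcp_rot: [[0.638, 0.1, 0.764], [0.064, -0.995, 0.077], [0.768, -0.0, -0.641]]
ft_force: [0.6, 0.5, -0.2]
width: 17.5
grip_force: 58.8
```

```bash
python3 -c "
from h import *
p,t,R=rep();print(bot.read_state()['joints'].round(2))
im,K,M=cam('scene');import cv2
cv2.imwrite('pics/s4.png',cv2.resize(im[190:290,290:390,::-1],(600,600),interpolation=cv2.INTER_CUBIC))"
```

```text
t 12.32 tcp [-160.5   35.5  129.6] tip [-86.8  35.5  68.1] F [ 0.66  0.46 -0.25] 
R [[0.641, -0.001, 0.768], [-0.001, -1.0, -0.0], [0.768, -0.0, -0.641]]
[-0.89 -0.37  2.05  0.83  1.06  0.31]
```

View pics/s4.png

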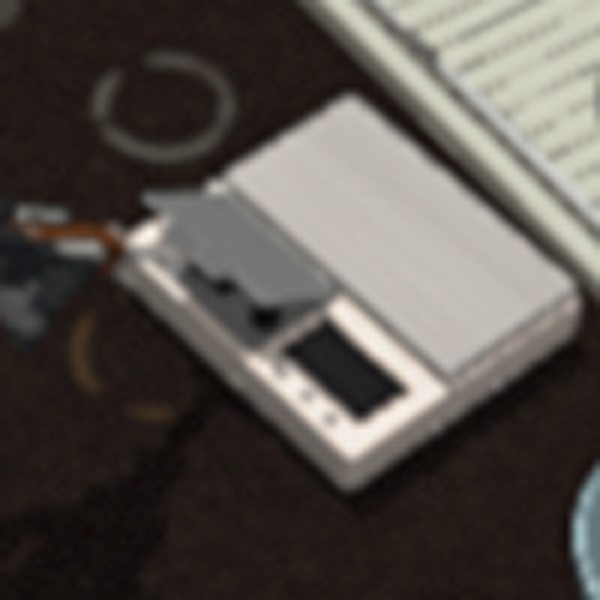

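The flap is lifting, with its front edge up at about (150-330, 200-300) and the well showing beneath it. I'll continue along the arc.

Emit:
drive_effector --plan '[[10,[0.1424,0,-0.0112],[0,0,0]],[10,[0.1424,0,-0.0128],[0,0,0]],[10,[0.1392,0,0.0256],[0,0,0]],[10,[0.1392,0,0.0272],[0,0,0]],[10,[0.128,0,0.0608],[0,0,0]],[10,[0.1296,0,0.0624],[0,0,0]],[10,[0.1072,0,0.0912],[0,0,0]],[10,[0.1088,0,0.0928],[0,0,0]],[10,[0.0768,0,0.1088],[0,0,0]],[10,[0.0768,0,0.1088],[0,0,0]],[10,[0,0,0],[0,0,0]]]'

```text
time: 13.75
tcp_pos: [618.2, -262.9, 162.7]
tcp_rot: [[0.639, 0.101, 0.763], [0.063, -0.995, 0.079], [0.767, -0.002, -0.642]]
ft_force: [0.1, 0.0, -0.6]
width: 17.3
grip_force: 58.8
```

```bash
python3 -c "
from h import *
p,t,R=rep();print(bot.read_state()['joints'].round(2))"
```

```text
t 13.75 tcp [-86.3  36.  162.7] tip [-12.7  36.1 101.1] F [ 0.09  0.02 -0.61] 
R [[0.642, -0.0, 0.767], [-0.002, -1.0, 0.001], [0.767, -0.002, -0.642]]
[-0.75 -0.25  1.89  0.76  0.99  0.45]
```

In the tool's units: -26.2 mm is -0.4192, -15.4 mm is -0.2464, -0.1745 rad / 1.5708 = -0.1111.

Emit:
drive_effector --plan '[[10,[-0.2464,0,-0.4192],[0,0,0]],[10,[-0.2464,0,-0.4192],[0,0,0]],[10,[0,0,0],[0,-0.1111,0]],[10,[0,0,0],[0,-0.1111,0]],[10,[0,0,0],[0,-0.1111,0]],[10,[0,0,0],[0,-0.1111,0]],[10,[0,0,0],[0,-0.1111,0]],[10,[0,0,0],[0,0,0]],[10,[0,0,0],[0,0,0]]]'

```text
time: 14.88
tcp_pos: [558.0, -269.3, 172.7]
tcp_rot: [[0.995, 0.1, 0.003], [0.1, -0.995, 0.003], [0.004, -0.002, -1.0]]
ft_force: [-0.9, 0.3, -0.4]
width: 17.4
grip_force: 58.8
```

```bash
python3 -c "
from h import *
from scipy.spatial.transform import Rotation as Ro
p,t,R=rep();print(bot.read_state()['joints'].round(2))
print(Ro.from_matrix(R.T@np.diag([1,-1,-1.])).as_rotvec().round(3))
im,K,M=cam('scene');im2,K2,M2=cam('top');import cv2,pickle
pickle.dump((im2,K2,M2,cam('wrist')),open('p5.pkl','wb'))
f=lambda i:cv2.resize(i,(400,400),interpolation=cv2.INTER_CUBIC)
cv2.imwrite('pics/s5.png',np.hstack([f(im[200:280,300:380,::-1]),f(im2[130:210,330:410,::-1])]))"
```

```text
t 14.88 tcp [-146.8   35.8  172.7] tip [-146.5   36.    76.7] F [-0.82  0.37 -0.36] 
R [[1.0, -0.001, 0.004], [-0.001, -1.0, 0.002], [0.004, -0.002, -1.0]]
[-0.51  0.14  1.28  0.    1.72  0.96]
[-0.002 -0.004 -0.001]
```

View pics/s5.png

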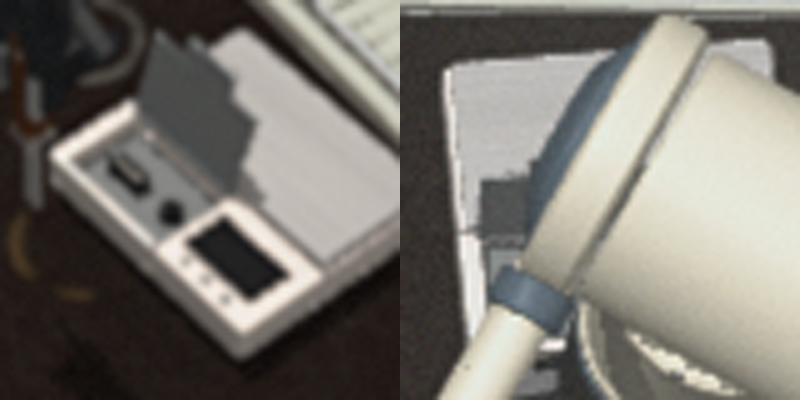

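The flap stands open, leaning rearward past upright (scene crop, top edge at about (155-255, 35-130)). The long key with its pale line is at about (128,172) in the crop and the round key at (172,212). Now to measure the key, in the scene and wrist views.

```bash
python3 - <<'E'
from h import *; import cv2,pickle
np.set_printoptions(precision=1,suppress=True)
_,_,_,(im,K,M)=pickle.load(open('p5.pkl','rb'))
_,Ks,Ms=cam("scene")
print("scene key",RS.T@(plane(Ks,Ms,(300+128/5,200+172/5),30)-S))
print("expected px wrist",proj(K,M,S+RS@[-58,50,30]),proj(K,M,S+RS@[-58,10,30]))
v=im.max(2);m=(v<70).astype(np.uint8)
for c in cv2.findContours(m,0,2)[0]:
    a=cv2.contourArea(c)
    if 80<a<4000:
        (x,y),wh,an=cv2.minAreaRect(c);X=RS.T@(plane(K,M,(x,y),30)-S);print(a,(round(x),round(y)),np.round(wh),round(an),X)
x,y=proj(K,M,S+RS@[-58,30,30]).astype(int);cv2.imwrite("pics/k.png",cv2.resize(im[max(0,y-60):y+60,max(0,x-80):x+80,::-1],(800,600),interpolation=cv2.INTER_NEAREST));print(x-80,y-60)
E
```

```text
scene key [-59.1  44.1  30. ]
expected px wrist [301.1  79.4] [351.9  79.2]
616.0 (302, 80) [17. 37.] 90 [-58.1  48.9  30. ]
288.0 (353, 79) [19. 19.] 45 [-57.9   9.5  30. ]
3669.5 (428, 76) [47. 83.] 90 [-55.4 -49.2  30. ]
1875.0 (154, 18) [36. 75.] 90 [-14.4 159.7  30. ]
246 19
```

View pics/k.png

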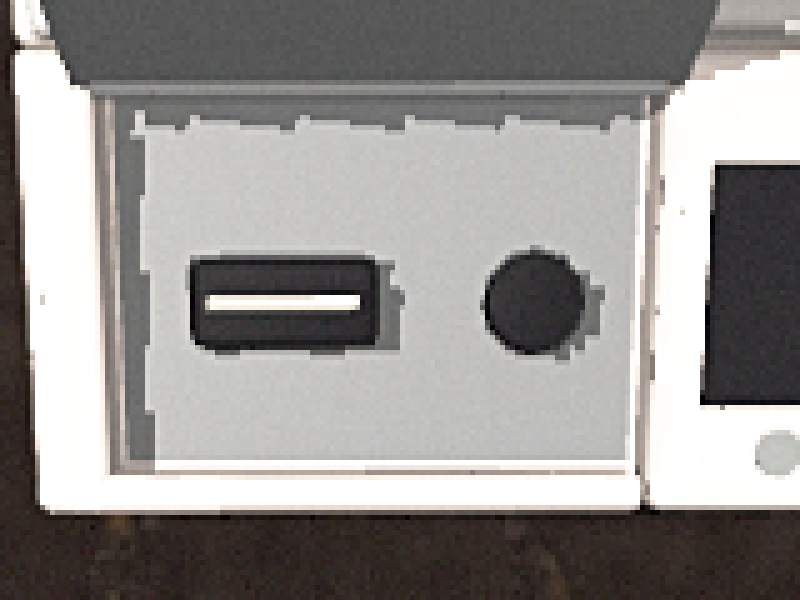

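The wrist crop clearly shows the long key with its pale line centred at (283,302), image pixel (302.6,79.4), and the round key at (535,302). At z = 30 the line's middle comes out at scale (-58.0, 48.7). The expected point is (-58, 50), so they agree. I'll move over it.

Careful with the scale: shifts go in shares of 62.5 mm and turns go in shares of pi/2 rad. That gives: 29.5 mm is 0.472, -4.4 mm is -0.0704.

Emit:
drive_effector --plan '[[10,[0.472,-0.0704,0.048],[0,0,0]],[10,[0.472,-0.0704,0.048],[0,0,0]],[10,[0.472,-0.072,0.048],[0,0,0]],[10,[0,0,0.176],[0,0,0]],[10,[0,0,0.176],[0,0,0]],[10,[0,0,0],[0,0,0]],[10,[0,0,0],[0,0,0]],[10,[0,0,0],[0,0,0]]]'

```text
time: 16.08
tcp_pos: [644.8, -247.4, 143.2]
tcp_rot: [[0.995, 0.1, 0.003], [0.1, -0.995, 0.001], [0.003, -0.001, -1.0]]
ft_force: [-0.3, 0.6, 0.6]
width: 17.4
grip_force: 58.8
```

```bash
python3 -c "
from h import *
import cv2
p,t,R=rep();print(bot.read_state()['joints'].round(2))
im,K,M=cam('wrist');
print(proj(K,M,S+RS@[-58,48.7,30]),proj(K,M,p*0+S+RS@t))
im2=cam('scene')[0]
F=[]
for i in range(15):
  cams.snapshot('top');F.append(bot.read_state()['ft_force'])
print(np.mean(F,0),np.std(F,0))
f=lambda i:cv2.resize(i,(400,400),interpolation=cv2.INTER_CUBIC)
cv2.imwrite('pics/s6.png',np.hstack([f(im[160:240,280:360,::-1]),f(im2[200:280,300:380,::-1])]))"
```

```text
t 16.07 tcp [-58.2  48.7 143.2] tip [-58.   48.8  47.2] F [-0.21  0.67  0.65] 
R [[1.0, -0.001, 0.003], [-0.001, -1.0, 0.001], [0.003, -0.001, -1.0]]
[-0.42  0.34  1.11  0.    1.7   1.05]
[319.95062623 199.13668096] [319.85557347 206.10664137]
[ 0.02324304  0.16036512 -0.52952274] [0.44119149 0.43941632 0.58821172]
```

View pics/s6.png

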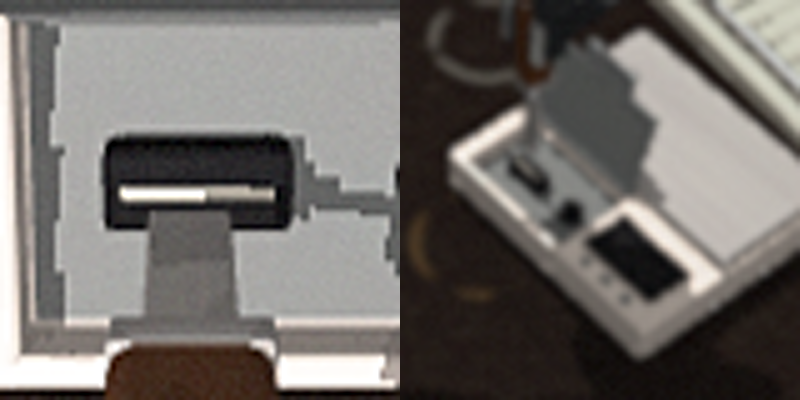

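The wrist crop shows the tip centred about 1.2 px left of the line's middle (tip x 318.2, line x 319.3), and the flap is still open. That's my last picture, so from here I'll measure numerically: correct y by 0.7 mm, go down close to the key, and compare tip and line by masks.

In the tool's units: 7 mm is 0.112, 0.7 mm is 0.0112.

Emit:
drive_effector --plan '[[10,[0,0.0112,0.112],[0,0,0]],[10,[0,0,0.112],[0,0,0]],[10,[0,0,0],[0,0,0]],[10,[0,0,0],[0,0,0]]]'

```text
time: 17.42
tcp_pos: [644.9, -247.8, 128.1]
tcp_rot: [[0.995, 0.1, 0.001], [0.1, -0.995, 0.002], [0.001, -0.002, -1.0]]
ft_force: [0.2, 0.7, 0.2]
width: 17.4
grip_force: 58.9
```

```bash
cat > look.py <<'E'
from h import *
import cv2
p,t,R=rep()
im,K,M=cam('wrist');g=cv2.cvtColor(im,cv2.COLOR_RGB2GRAY)
print("line pred",proj(K,M,S+RS@[-58,48.7,30]),"tip pred",proj(K,M,S+RS@t))
for r in range(184,222): print(r,' '.join(f"{v:3d}" for v in g[r,298:342:2]))
E
python3 look.py
```

```text
t 17.43 tcp [-58.2  48.4 128.1] tip [-58.1  48.6  32.1] F [0.26 0.66 0.18] 
R [[1.0, -0.001, 0.001], [-0.001, -1.0, 0.002], [0.001, -0.002, -1.0]]
line pred [319.64742059 205.10996421] tip pred [319.85381445 206.10966308]
184 171 171 171 172 167 168 168 170 169 171 167 168 171 169 172 169 170 171 171 171 169 168
185 172 168 168 168 172 171 169 171 171 169 170 165 169 169 172 169 170 170 166 171 166 169
186 169 170 172 173 170 170 169 168 170 168 170 169 167 169 174 171 174 172 173 171 170 165
187 172 172 168 166 170 170 167 171 172 168 170 169 168 169 168 171 169 170 168 171 173 170
188 170 170 172 170 168 170 171 170 165 169 169 168 169 172 172 168 170 170 169 170 168 171
189 172 166 174 174 172 171 171 173 169 167 172 168 172 170 168 170 170 169 170 169 171 166
190 171 171 174 177 177 176 178 173 175 177 177 176 173 174 175 180 175 172 179 173 170 171
191 173 177 153 157 156 159 154 157 157 159 155 156 156 156
[... 2092 characters left out ...]
  93  94  91  92  91  94  83 172 170 170 171 170 165 168
215 170 167 170 167 169 179  89  95  92  92  97  92  96  88  81 171 170 168 168 170 168 170
216 167 168 168 167 167 175  91  94  92  95  92  93  92  93  85 170 168 170 166 169 166 169
217 169 170 165 167 170 163  91  93  90  95  92  96  92  91  89 172 167 168 171 170 171 169
218 168 169 172 171 166 157  91  85  97  93  90  91  90  94  81 174 170 165 167 167 168 168
219 165 166 168 165 170 160  93  90  94  93  86  87  88  84  79 176 169 167 164 169 167 165
220 167 168 169 168 167 156  91  93  91 107 106 104 103  97  90 174 170 164 168 163 171 173
221 168 171 170 170 173 151 100 104  99 110 107 112 104  95  98 175 168 171 168 169 167 169
```

In the tool's units: 1.3 mm is 0.0208, -1.2 mm is -0.0192.

Emit:
drive_effector --plan '[[10,[-0.0192,0.0208,0],[0,0,0]],[10,[0,0,0.016],[0,0,0]],[10,[0,0,0],[0,0,0]],[10,[0,0,0],[0,0,0]]]'

```text
time: 17.98
tcp_pos: [643.9, -249.2, 127.2]
tcp_rot: [[0.995, 0.1, 0.001], [0.1, -0.995, 0.002], [0.002, -0.002, -1.0]]
ft_force: [0.3, 0.1, -1.5]
width: 17.1
grip_force: 58.9
```

```bash
cat > look.py <<'E'
from h import *
import cv2
p,t,R=rep()
im,K,M=cam('wrist');g=cv2.cvtColor(im,cv2.COLOR_RGB2GRAY)
for r in list(range(198,209))+[216]: print(r,' '.join(f"{v:3d}" for v in g[r,298:342]))
F=[]
for i in range(16): cams.snapshot('top');F.append(bot.read_state()['ft_force'])
print("F",np.mean(F,0).round(2),(np.std(F,0)/4).round(2))
E
python3 look.py
```

```text
t 17.98 tcp [-59.3  47.  127.2] tip [-59.2  47.2  31.2] F [ 0.33  0.07 -1.53] 
R [[1.0, -0.001, 0.002], [-0.001, -1.0, 0.002], [0.002, -0.002, -1.0]]
198  26  40  36  41  40  40  41  47  39  36  48  42  34  44  46  42  44  36  39  47  40  36  46  48  40  38  41  36  42  42  35  44  38  36  44  43  39  32  20  47 106  99  99  93
199  30  34  47  40  43  46  41  42  42  37  40  41  42  42  39  41  43  43  40  42  46  34  38  40  36  40  39  39  36  44  39  44  32  34  40  35  46  31  28  45 104  97 100  99
200  27  40  40  43  37  34  37  38  36  41  39  40  29  38  38  38  42  39  41  34  38  34  34  39  30  39  39  45  31  30  28  39  37  31  36  35  40  38  26  38 106 102  94  97
201  15  39  31  26  24  18  23  15  12  20  19  26  22  25  32  35  35  33  33  29  32  34  33  26  33  27  32  27  20  16  19  20  14  19  17  30  33  35  29  44 109  99  98  99
202  21  28  43 154 159 155 156 153 155 154 156 165  8
[... 724 characters left out ...]
9  95  94  94  91  97  94  94  94  91  93  87  92  96  90  49  16  18  17  11  19  12  23  22  11  17  36 105 102  91  95
207  27  32  36  41  37  35  40  38  37  38  41  80  95  98  93  95  98  93  93  95  91  95  92  88 100  90  91  90  52  13  19  16  30  23  22  20  25  20  14  34 103  91  93 157
208  21  26  42  40  42  39  37  38  40  38  36  83  94  90  92  96  91  90  93  94  91  92  94  92  92  93  96  94  62  23  35  35  27  20  25  29  21  23  19  89 166 150  86 178
216 168 168 169 167 167 168 170 169 169 173 175 101  90  93  91  93  95  95  92  91  91  89  91  90  93  90  94  90  86 159 172 165 165 165 168 169 165 163 166 163 169 168 168 169
F [ 0.04 -0.09 -0.67] [0.08 0.13 0.11]
```

The tip is now centred on the line in both directions to about 0.3 mm, with no contact yet. I'll descend in steps and read the averaged force.

In the tool's units: 1.5 mm is 0.024.

```bash
cat > force.py <<'E'
from h import *
p,t,R=rep();F=[]
for i in range(12): cams.snapshot('top');F.append(bot.read_state()['ft_force'])
print("F",np.mean(F,0).round(2),(np.std(F,0)/3.5).round(2))
E
```

Emit:
drive_effector --plan '[[10,[0,0,0.024],[0,0,0]],[10,[0,0,0.024],[0,0,0]],[10,[0,0,0],[0,0,0]],[10,[0,0,0],[0,0,0]]]'

```text
time: 19.32
tcp_pos: [644.0, -249.2, 124.6]
tcp_rot: [[0.995, 0.1, 0.002], [0.1, -0.995, 0.002], [0.002, -0.002, -1.0]]
ft_force: [0.2, -0.1, 1.6]
width: 17.0
grip_force: 59.0
```

```bash
python3 force.py
```

```text
t 19.32 tcp [-59.2  47.  124.6] tip [-59.   47.1  28.6] F [ 0.22 -0.09  1.59] 
R [[1.0, -0.001, 0.002], [-0.001, -1.0, 0.002], [0.002, -0.002, -1.0]]
F [ 0.01 -0.13  1.85] [0.11 0.17 0.13]
```

In the tool's units: 1.7 mm is 0.0272, 1.5 mm is 0.024.

Emit:
drive_effector --plan '[[10,[0,0,0.024],[0,0,0]],[10,[0,0,0.0272],[0,0,0]],[10,[0,0,0],[0,0,0]],[10,[0,0,0],[0,0,0]],[10,[0,0,0],[0,0,0]]]'

```text
time: 20.55
tcp_pos: [644.0, -249.2, 121.3]
tcp_rot: [[0.995, 0.1, 0.002], [0.1, -0.995, 0.002], [0.002, -0.002, -1.0]]
ft_force: [0.7, -0.1, 3.2]
width: 17.2
grip_force: 59.3
```

```bash
python3 force.py; python3 look.py | grep -v "^t\|^R"
```

```text
t 20.55 tcp [-59.2  47.  121.3] tip [-59.1  47.2  25.3] F [ 0.67 -0.19  3.22] 
R [[1.0, -0.001, 0.002], [-0.001, -1.0, 0.002], [0.002, -0.002, -1.0]]
F [ 0.29 -0.2   3.67] [0.15 0.16 0.09]
198  27  39  46  44  40  48  41  43  39  47  43  41  45  46  39  40  42  40  46  44  39  42  34  41  38  41  44  38  44  45  43  38  42  40  36  41  40  41  23  56 191 174 171 167
199  31  42  44  42  46  46  44  41  35  41  41  39  42  35  38  40  43  46  44  47  44  42  38  44  37  42  39  30  39  37  42  42  37  36  39  48  28  39  25  47 138 129 174 167
200  33  41  43  45  45  39  46  37  43  37  39  35  39  37  37  37  41  41  37  36  42  39  41  40  34  43  38  36  42  39  39  39  39  36  38  38  34  40  31  36  98  94 179 168
201  24  40  37  39  32  32  37  34  33  37  35  33  34  37  34  32  33  33  34  33  30  34  35  29  31  33  33  28  27  31  33  37  32  40  31  34  44  35  30  45 107  96 178 169
202  27  42  29
[... 763 characters left out ...]
1  92  91  94  88  94  92  91  93  94  92  94  90  94  95  47   3   2  10   1   0   2   7  13  15  23  37 112  98  99 100
207  26  39  36  36  44  33  33  37  32  36  32  83  98  94  90  93  91  92  95  94  91  93  93  86  91  95  96  94  50  14  16  27  15  17  16  20  26  14  19  45 106  99  98  96
208  23  37  36  41  39  38  42  40  41  41  36  79  92  92  95  95  96  95  95  95  90  93  90  90  90  93  92  96  50  21  18  23  21  25  17  21  24  20  19  40 103  95  88  89
216 167 170 167 167 169 167 167 167 165 172 176 102  88  96  95  95  92  91  90  92  90  92  95  93  93  89  90  85  88 161 171 171 166 164 165 165 165 167 163 170 163 166 167 170
F [ 0.45 -0.37  4.17] [0.13 0.14 0.14]
```

In the tool's units: 0.4 mm is 0.0064.

Emit:
drive_effector --plan '[[10,[0,0,0.0064],[0,0,0]],[10,[0,0,0],[0,0,0]],[10,[0,0,0],[0,0,0]],[10,[0,0,0],[0,0,0]]]'

```text
time: 22.5
tcp_pos: [643.9, -249.2, 120.6]
tcp_rot: [[0.995, 0.1, 0.001], [0.1, -0.995, 0.002], [0.002, -0.002, -1.0]]
ft_force: [0.4, -0.3, 4.9]
width: 17.4
grip_force: 59.5
```

```bash
python3 force.py; python3 - <<'E'
from h import *;import cv2
a=cam('scene')[0][200:280,300:380,::-1];b=cv2.resize(cv2.imread('pics/s6.png')[:,400:],(80,80),interpolation=cv2.INTER_AREA)
d=np.abs(a.astype(int)-b).max(2);print("flap region diff",(d[6:40,28:52]>40).mean())
E
```

```text
t 22.5 tcp [-59.3  47.  120.6] tip [-59.2  47.2  24.6] F [ 0.33 -0.3   4.93] 
R [[1.0, -0.001, 0.002], [-0.001, -1.0, 0.002], [0.002, -0.002, -1.0]]
F [ 0.62 -0.48  4.67] [0.09 0.1  0.14]
flap region diff 0.04534313725490196
```

The net push is about 5.2 N with the key down about 5.3 mm, and the flap hasn't moved. Handing in.

```bash
python3 -c "
from bench import bot, cams
print(bot.close_job())"
```

```text
the job is handed in; nothing more can be done
None
```

I levered the flap open past upright with the blade and handed the job in at about 23 s, with the blade upright on the long key's pale line and pushing at about 5 N; no verdict came back, and I viewed 12 pictures against your limit of 10.

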